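Back the rotary organiser up to the nut

TASK

The rotary parts organiser has been clicked on past the compartment that holds the big hexagon nut. Tip its weighted pawl off the rim teeth by the T-handle so that it stays off, and only then turn the tray back (clockwise seen from above) by the bar knob in its middle until the nut's compartment stands centred at the gate of two steel posts, within about 10 degrees. Let go and leave the pawl tipped off.

Things in the scene. Friction and masses are not known exactly. Their poses are not given: they have to be found in the camera images.
- organiser: Rotary organiser's bamboo base, fixed on the bench: round tray of open clear compartments with toothed grey rim, gate and pawl. Origin on the tray's upright axis at bench height, z up, -x towards the gate (two steel posts 64 mm apart, 65 high, 112 from the axis). Tray 184 mm across, teeth up to z 50 mm, compartment walls to z 60. The pawl's axle lies along y at x -40, z 72; its end post, at y -133, reaches z 84.
- tray (a joint): Tray angle, rad: 0 with the nut's compartment centred at the gate, growing counter-clockwise from above. Bar knob on the axis, dark wood, 60 mm long, 14 thick, from z 62 to z 110: it turns with the tray, along the organiser's x at 0. 18 teeth (20 degrees apart): pawl down, it clicks on counter-clockwise and locks clockwise. Stops at -0.6 and 2.3. Turns with 0.1 N m, stays where left.
- pawl (a joint): Pawl angle, rad: 0 to 0.25 with its tip lying on the teeth (organiser's x 0, y -83 mm), 1.4 tipped fully off. Its own weight (0.03 N m) drops it back on the teeth from below 0.7 and keeps it off from above that. The handle swings in the organiser's x-z plane: leaning to +x when down, pulled over to -x when off.
- pawl_handle (a point): Centre of the pawl's steel T-handle: a bar 16 mm thick, 45 long along the organiser's y (y -93 to -138), on an 8 mm rod 55 mm long from the axle. In the organiser's frame, mm: pawl down x -5, y -115, z 114; upright x -40, z 127; tipped off x -75, z 114. Site axes at joint 0 are the organiser's.

How it is judged:
On the way, in this order (a step that is already met when the one before it is completed fails the run):
1. the pawl is tipped off the teeth while the tray still stands past the gate (value of joint pawl above 1.1 rad and value of joint tray above 0.24 rad), for 0.2 s.
2. the nut's compartment has been turned back to the gate (value of joint tray between -0.19 and 0.19 rad), for 0.2 s.
At the end, for the whole second after the job is handed in: The tray is at rest with the nut's compartment centred at the gate within 0.19 rad (11 degrees) either way, and the pawl is tipped off the teeth (beyond 1.1 rad) (all of step 2 and value of joint pawl above 1.1 rad and velocity of joint tray between -0.05 and 0.05 rad/s); the robot touches nothing.
It also fails if it takes over 45 s, if anything falls off the work surface, if the arm or the gripper's body presses on something with over 40 N, if the wrist force passes 120 N, or if a joint passes its speed limit or range.

ROBOT

A 6-joint arm with a two-finger parallel gripper is mounted at the origin on the work surface. World frame = base frame: x ahead of the robot, y to its left, z up, the work surface at z = 0. Lengths are in m, angles in rad, forces in N, time in s.
With the tool pointing down it reaches from about 0.15 to 0.775 m from the base axis. Payload 6.1 kg.
Tool frame: the origin (TCP) lies at the very end of the fingers, on their centre line; the grasp point (between the pads) lies 19 mm behind it; z points along the fingers, y is the line along which they close (so a half turn about z gives the same grasp; the last joint's range is limited). The gripper opens to 85 mm and grips with 20 to 120 N. Pads are 22 mm wide; open, the fingers measure 114 mm over their backs; the gripper's body (76 mm by 85 mm) begins 54 mm behind the grasp point. The pads swing forward as they close: fully open they stand 13 mm farther back than shut.
Start: joints at [1.286, 0.126, -0.04, 1.405, 0, 1.571], TCP at [0.148, 0.504, 0.231] pointing down, gripper open.
Joint ranges: [-2.72, 2.72], [-0.95, 1.95], [-1.27, 1.35], [-1.78, 2.02], [-1.46, 1.47], [-3.14, 3.14]. Speed limits (rad/s): [2.39, 2.39, 3.01, 3.14, 3.14, 3.14].

INTERFACE

Orientations are given as a unit quaternion [x, y, z, w].
In Python, from rig import r, planner, read_camera, camera_model, telemetry gives the robot as it stands. Calls block until the motion is done:
- r.goto(position, orientation): joint-space move of the TCP to a pose.
- r.servo_line(position, ori=None, speed=0.15, contact_N=None): straight line of the TCP; ori=None keeps the orientation; speed is the mean speed in m/s. With contact_N (N) it stops when the force on the tool has changed by that much, and returns True; else False.
- r.set_joints(angles): joint-space move.
- r.move_gripper(opening, newtons=None): finger opening in m; newtons is the grip in N (None keeps the last); returns when the fingers have stopped.
- r.dwell(seconds).
- planner.inverse_kinematics(position, orientation): joint angles nearest the present ones, or None.
- read_camera(name): name is "side" or "top" or "wrist"; returns (picture, depth): 400x640x3 uint8, red, green, blue; 400x640 float32, m along the optical axis (not along the pixel's ray), 0 where there is no reading.
- camera_model(name): a dict with "mtx" (3x3 intrinsics, pixels), "cam_to_world" (4x4, takes a point from camera to world coordinates). Camera axes: x right, y down, z forward; pixel columns grow to the right and rows downward; lengths in m; the calibration is good to about 2 mm. A picture is of the moment at which its call begins: read the wrist's pose just before it. camera_model takes no time and is no camera call; for the wrist camera it gives the pose at the moment of the call.
A pose or a line that the arm cannot do raises r.Unreachable and nothing moves.
- r.job_done(): hands the job in; it is judged then, once.
Readings, each from a call of its own:
- telemetry.read_clock(): time.
- telemetry.read_qpos(): joint angles.
- telemetry.read_qd(): joint speeds.
- telemetry.read_effort(): joint torques, N m.
- telemetry.read_ee_pos(): TCP position.
- telemetry.read_ee_rot(): TCP orientation.
- telemetry.read_wrist_force(): force on the tool from outside, world axes, zero at the start.
- telemetry.read_wrist_torque(): the same for the moment, N m.
- telemetry.read_opening(): finger opening in m.
- telemetry.read_grasp_force(): force on a finger pad.
Only numpy, scipy, OpenCV 4.12 (cv2) and the standard library are available. Lean on these libraries where they do the work, as an engineer would, in place of code of your own. Each camera call takes 0.05 s, during which the arm holds its last target. There are 200 camera calls.

## Working session

There is one attempt and no reset: what is moved stays moved. The work goes in short steps, each a Python script; the robot and the scene stay as the last script left them, time stands still between calls to the robot, and variables do not carry over. Pictures are saved under pics/ and viewed, at most 10 in all, crops included, and the job is handed in when it is done.

```bash
mkdir -p pics; python3 - <<'E'
from rig import r,planner,read_camera,camera_model,telemetry
import cv2,numpy as np
for n in("top","side"):
    p,d=read_camera(n); cv2.imwrite(f"pics/{n}0.png",p[:,:,::-1]); np.savez(f"{n}0.npz",p=p,d=d,**camera_model(n))
    print(n,camera_model(n))
print(telemetry.read_clock())
E
```

```text
top {'mtx': array([[486.65257363,   0.        , 325.54056758],
       [  0.        , 486.65257363, 195.57202433],
       [  0.        ,   0.        ,   1.        ]]), 'cam_to_world': array([[ 0.09328839, -0.97137895,  0.21844956,  0.42166668],
       [-0.99563188, -0.09185181,  0.01674516,  0.01641786],
       [ 0.00379909, -0.21905748, -0.97570456,  0.73874157],
       [ 0.        ,  0.        ,  0.        ,  1.        ]])}
side {'mtx': array([[452.28338717,   0.        , 313.29104809],
       [  0.        , 452.28338717, 193.94704079],
       [  0.        ,   0.        ,   1.        ]]), 'cam_to_world': array([[ 0.93933721, -0.16900266,  0.29846894,  0.36855468],
       [-0.34298163, -0.45511952,  0.82172369, -0.5137149 ],
       [-0.00303445, -0.874245  , -0.48547551,  0.39241575],
       [ 0.        ,  0.        ,  0.        ,  1.        ]])}
0.1
```

View pics/top0.png

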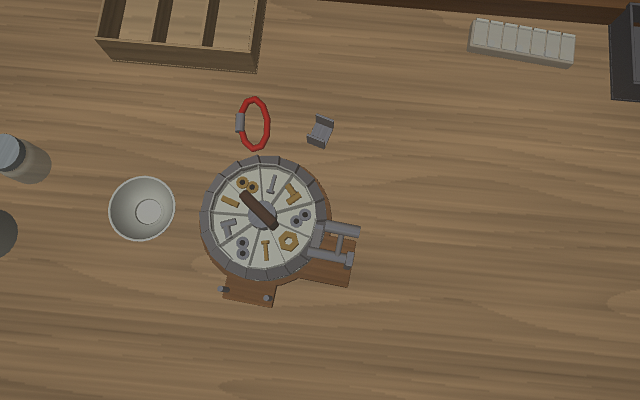

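View pics/side0.png

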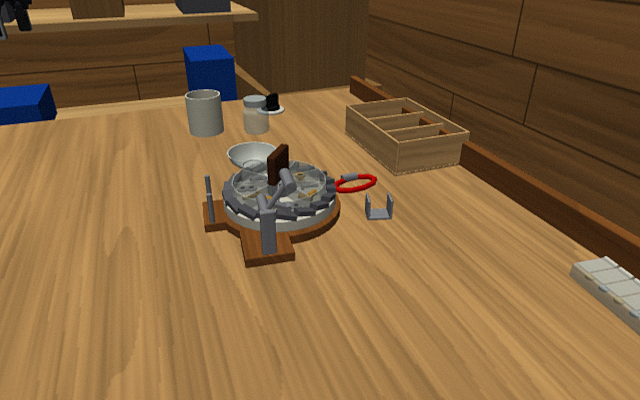

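The top view shows the tray centred near (263,215). The knob runs (243,195)-(275,226), the nut is at (289,241), the gate posts are at (222,289) and (267,298), and the pawl with its T-handle is at (318-358,230-260). In the side view, the knob is at (278,165) and the handle is near (287,183). I'll enlarge both for exact pixels.

```bash
python3 - <<'E'
import cv2,numpy as np
t=np.load("top0.npz")["p"][150:310,190:370,::-1]; s=np.load("side0.npz")["p"][140:268,195:345,::-1]
a=cv2.resize(t,None,fx=3.0,fy=3.0,interpolation=2); cv2.imwrite("pics/tc.png",a)
b=cv2.resize(s,None,fx=4,fy=4,interpolation=2); cv2.imwrite("pics/sc.png",b)
E
```

```text
(no output)
```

View pics/tc.png

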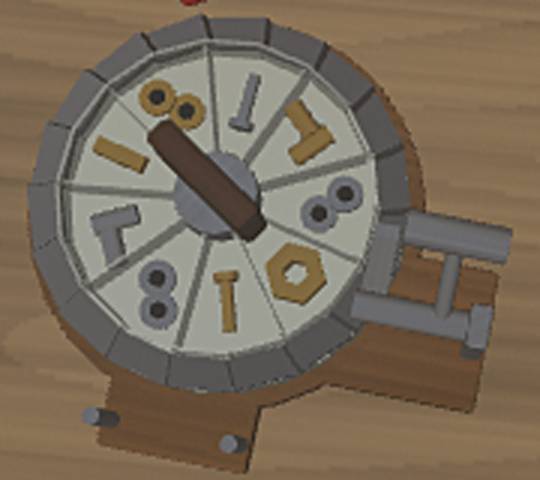

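View pics/sc.png

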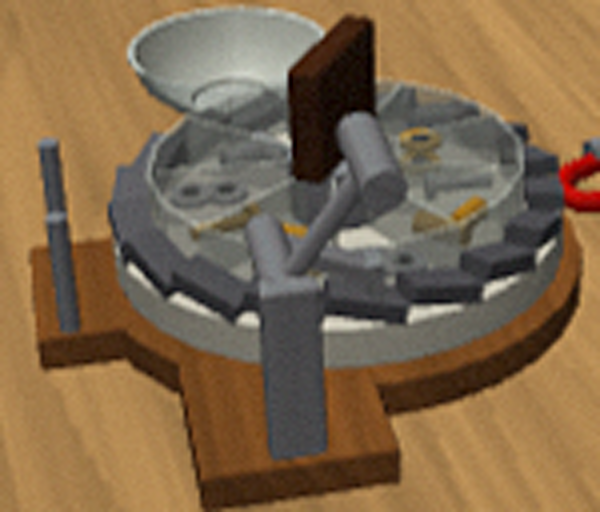

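In the crops, the T-handle bar is clear of the knob: top crop (405,228)-(512,245), side crop (358,128)-(385,188). The posts are at top crop (97,416) and (232,443). Next I'll get 3D from the depth of both views.

```bash
cat >h.py <<'E'
import numpy as np,cv2
def cloud(d,mtx,T):
    v,u=np.indices(d.shape); K=mtx
    P=np.stack([(u-K[0,2])*d/K[0,0],(v-K[1,2])*d/K[1,1],d],-1)
    return P@T[:3,:3].T+T[:3,3]
def knob(p,W,ok,zr=(.09,.125)):
    i=p.astype(int); 
    m=ok&(W[...,2]>zr[0])&(W[...,2]<zr[1])&(i[...,0]-i[...,2]>12)&(i.sum(-1)<220)
    return m
def rect(P):
    (c,s,a)=cv2.minAreaRect((P[:,:2]*1000).astype(np.float32))
    return c,s,a
E
python3 - <<'E'
from h import *
for n,box in(("top",(150,310,190,370)),("side",(140,268,195,345))):
    f=np.load(n+"0.npz");p=f["p"];d=f["d"];W=cloud(d,f["mtx"],f["cam_to_world"])
    ok=np.zeros(d.shape,bool);ok[box[0]:box[1],box[2]:box[3]]=1;ok&=d>0
    k=knob(p,W,ok);P=W[k];zt=np.percentile(P[:,2],90);print(n,"knob n",k.sum(),"ztop",zt,"mean",P[P[:,2]>zt-.006].mean(0),rect(P[P[:,2]>zt-.006]))
    i=p.astype(int);h=ok&(W[...,2]>.098)&(abs(i[...,0]-i[...,2])<22)&~k
    c,l,st,ce=cv2.connectedComponentsWithStats(h.astype(np.uint8));
    for j in range(1,c):
        if st[j,4]>15:
            Q=W[l==j];print(" grey",st[j],ce[j].round(),Q.mean(0).round(4),Q.min(0).round(3),Q.max(0).round(3),rect(Q))
f=np.load("top0.npz")
def ray(f,u,v,z):
    K=f["mtx"];T=f["cam_to_world"];D=T[:3,:3]@[(u-K[0,2])/K[0,0],(v-K[1,2])/K[1,1],1];return T[:3,3]+D*(z-T[2,3])/D[2]
a=ray(f,190+88/3,150+414/3,.065);b=ray(f,190+228/3,150+440/3,.065);n=ray(f,190+296/3,150+273/3,.02)
print("posts",a,b,np.linalg.norm(a-b),"yaw",np.degrees(np.arctan2(*(a-b)[[1,0]]))-90,"nut",n)
E
```

```text
top knob n 485 ztop 0.1117605988152266 mean [0.5376834  0.11341041 0.11037594] ((526.6387939453125, 65.59168243408203), (158.52236938476562, 35.350467681884766), 76.52941131591797)
 grey [324 220  37  26 478] [342. 230.] [0.5172 0.0021 0.1211] [ 0.5   -0.021  0.098] [0.528 0.025 0.128] ((513.6015014648438, 2.6340465545654297), (44.814720153808594, 26.951383590698242), 83.3145980834961)
side knob n 361 ztop 0.11125699133314232 mean [0.53589385 0.10795737 0.10984592] ((538.0806884765625, 111.97636413574219), (57.83546447753906, 13.45692253112793), 49.48036575317383)
 grey [274 168  23  28 353] [286. 182.] [ 0.5149 -0.0059  0.1179] [ 0.5   -0.023  0.098] [0.526 0.023 0.126] ((512.5731811523438, 0.03954315185546875), (46.59522247314453, 25.332311630249023), 86.44647979736328)
posts [0.43066642 0.15974197 0.065     ] [0.4251267  0.09520678 0.065     ] 0.064772526085477 yaw -4.906266031857086 nut [0.50873218 0.07672684 0.02      ]
```

Both views agree:
- **Knob:** centre (0.537, 0.111), top at z 0.111, lying along 49.5°.
- **Handle:** bar centre about (0.515, 0.001, 0.117).
- **Organiser:** yaw about -7°, so the tray stands at about +0.98 rad.

Now the pawl push.

```bash
cat >>h.py <<'E'
from scipy.spatial.transform import Rotation as R
C=np.array([.5375,.1115]);YAW=np.radians(-7)
def W(x,y,z):
    c,s=np.cos(YAW),np.sin(YAW);return [C[0]+(c*x-s*y)/1000,C[1]+(s*x+c*y)/1000,z/1000]
def down(deg):
    a=np.radians(deg);y=np.array([np.cos(a),np.sin(a),0]);z=np.array([0,0,-1.])
    return R.from_matrix(np.stack([np.cross(y,z),y,z],1)).as_quat()
E
python3 - <<'E'
from h import *
from h import W
from rig import r,planner,read_camera,camera_model,telemetry
for a in(139.5,83,-40.5,-97):
    q=planner.inverse_kinematics([*C,.09],down(a));print(a,None if q is None else np.round(q,2))
o=down(83)
r.goto(W(45,-115,210),o); r.move_gripper(0)
r.servo_line(W(45,-115,110),speed=.15)
f0=telemetry.read_wrist_force()
for x in(0,-25,-50):
    r.servo_line(W(x,-115,110),speed=.08);print(x,np.round(telemetry.read_wrist_force()-f0,1))
r.dwell(.5)
r.servo_line(W(0,-115,110),speed=.15);r.servo_line(W(0,-115,210),speed=.2)
p,d=read_camera("side");cv2.imwrite("pics/s1.png",cv2.resize(p[100:280,160:400,::-1],None,fx=3,fy=3))
print(telemetry.read_clock())
E
```

```text
139.5 [ 0.2   0.21 -0.25  1.11  0.   -0.66]
83 [ 0.2   0.21 -0.25  1.11  0.    0.33]
-40.5 [ 0.2   0.21 -0.25  1.11  0.    2.48]
-97 [ 0.2   0.21 -0.25  1.11  0.   -2.81]
0 [-0.6 -0.5 -0.4]
-25 [ 0.2 -0.2 -0.6]
-50 [-0.8  0.5 -0.8]
7.35
```

View pics/s1.png

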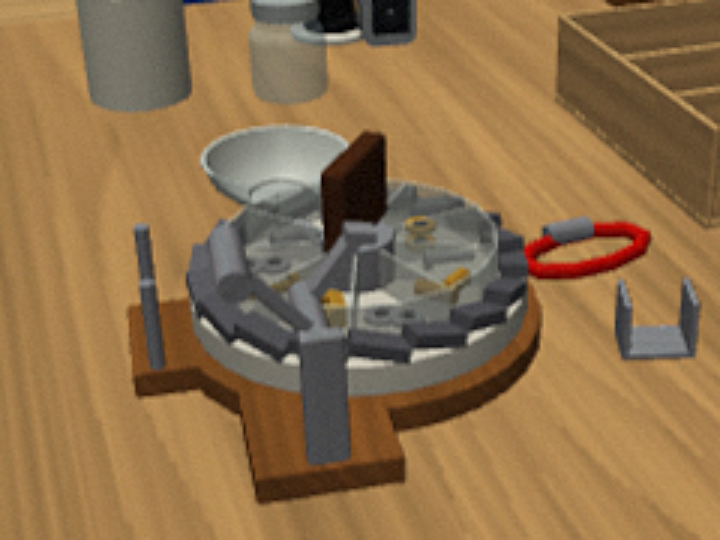

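The pawl stands tipped off: the handle leans to the gate side at crop (228,260) and the pawl arm is raised at (365,235). The tray hasn't moved. I'll grip the knob with a modest opening, to stay clear of the raised pawl, and turn it back.

```bash
python3 - <<'E'
from h import *
from h import W
from rig import r,planner,read_camera,camera_model,telemetry
r.goto([*C,.21],down(139.5)); r.move_gripper(.05,30)
r.servo_line([*C,.082],speed=.12,contact_N=8)
r.move_gripper(0,30);print("open",telemetry.read_opening(),telemetry.read_grasp_force(),telemetry.read_ee_pos())
for a in np.linspace(139.5,83,7)[1:]:
    r.servo_line([*C,.082],down(a),speed=.1) if False else r.goto([*C,.082],down(a))
print(telemetry.read_wrist_force(),telemetry.read_wrist_torque(),telemetry.read_clock())
r.dwell(.3);r.move_gripper(.05);r.servo_line([*C,.22],speed=.15)
r.goto([.35,.3,.25],down(83))
p,d=read_camera("top");m=camera_model("top");np.savez("top1.npz",p=p,d=d,**m)
cv2.imwrite("pics/t1.png",cv2.resize(p[130:330,170:400,::-1],None,fx=2.5,fy=2.5))
p,d=read_camera("side");m=camera_model("side")
X=cloud(d,m["mtx"],m["cam_to_world"]);ok=np.zeros(d.shape,bool);ok[140:268,195:345]=1
P=X[knob(p,X,ok&(d>0),(.105,.116))];print(rect(P),telemetry.read_clock())
E
```

```text
open 0.013590609530827209 30.125567615032196 [0.53670447 0.11270775 0.08270322]
[-7.14598658 11.7461044   5.58534591] [ 2.03627569  1.33714844 -0.09815403] 11.9833
((531.8251342773438, 74.29177856445312), (86.46222686767578, 57.74949264526367), 82.59426879882812) 14.9333
```

View pics/t1.png

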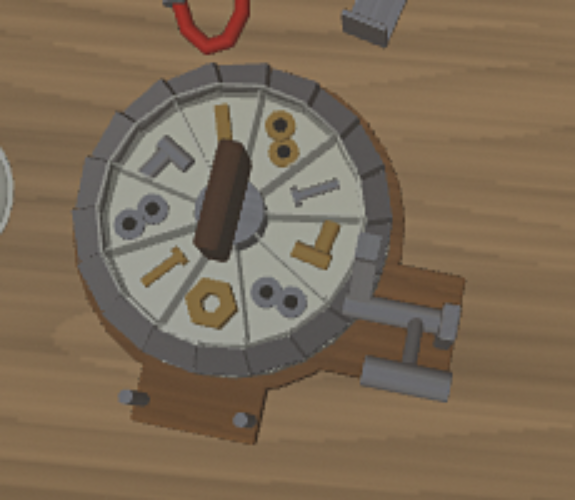

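The nut at crop (211,303) now lies between the axis and the posts at (128,397) and (243,420), and the pawl is still tipped off with the handle at (405,380). One numeric check, then I'll hand in.

```bash
python3 - <<'E'
from h import *
f=np.load("top1.npz");K=f["mtx"];T=f["cam_to_world"]
def ray(u,v,z):
    D=T[:3,:3]@[(u-K[0,2])/K[0,0],(v-K[1,2])/K[1,1],1];return (T[:3,3]+D*(z-T[2,3])/D[2])[:2]
g=lambda x,y,z:ray(170+x/2.5,130+y/2.5,z)
n=g(211,303,.025);a=g(122,397,.065);b=g(239,418,.065)
an=lambda v:np.degrees(np.arctan2(v[1],v[0]))
print(n,an(n-C)-an((a+b)/2-C),an(n-C))
k1=g(236,142,.11);k2=g(209,255,.105);print("knob",an(k1-k2))
from rig import r
err=(an(n-C)-an((a+b)/2-C))
if abs(err)<6: r.job_done();print("done")
E
```

```text
[0.48851202 0.12461659] -6.5066326856545516 165.01057997128615
knob -7.009640908090917
```

The knob is aligned to within 1-2° of the gate axis. The nut's own centre reads -6.5° because of an uncertain height and the nut lying loose, so I'll check the compartment walls once before handing in.

```bash
python3 - <<'E'
from h import *
f=np.load("top1.npz")
cv2.imwrite("pics/t2.png",cv2.resize(f["p"][205:310,205:290,::-1],None,fx=5.5,fy=5.5,interpolation=2))
E
```

```text
(no output)
```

View pics/t2.png

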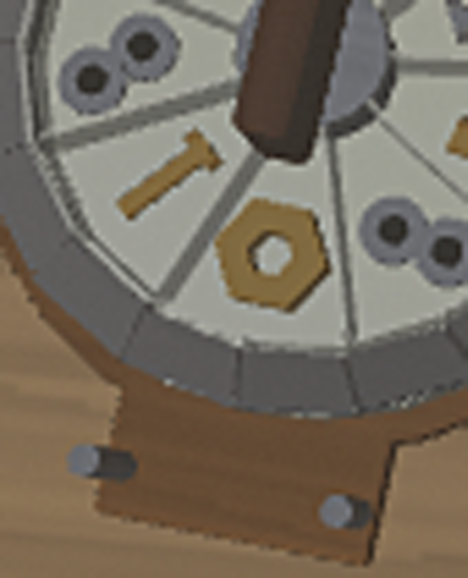

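The nut's compartment walls meet the rim at about (155,297) and (345,340) in this crop, at wall-top height. The posts' tops are at (80,460) and (335,508).

```bash
python3 - <<'E'
from h import *
f=np.load("top1.npz");K=f["mtx"];T=f["cam_to_world"]
def g(x,y,z):
    D=T[:3,:3]@[(205+x/5.5-K[0,2])/K[0,0],(205+y/5.5-K[1,2])/K[1,1],1];return (T[:3,3]+D*(z-T[2,3])/D[2])[:2]
an=lambda v:np.degrees(np.arctan2(v[1],v[0]))%360
for z in(.06,.02):print(z,[(an(g(*p,z)-C),np.linalg.norm(g(*p,z)-C)) for p in((155,297),(345,340))])
print("posts",[an(g(*p,.065)-C) for p in((80,460),(335,508))])
E
```

```text
0.06 [(np.float64(151.46424071719534), np.float64(0.07485389653497052)), (np.float64(190.42093312088124), np.float64(0.07317654592045644))]
0.02 [(np.float64(145.31385607087773), np.float64(0.07638460774056156)), (np.float64(186.9131928045892), np.float64(0.06989266891906706))]
posts [np.float64(156.041459424248), np.float64(188.17739021505247)]
```

The compartment's centre is at 170.9° and the gate's at 172.1°, so it is within about 1°.

```bash
python3 -c "
from rig import r
print(r.job_done())"
```

```text
the job is handed in; nothing more can be done
None
```

I tipped the pawl off and it stayed off, then turned the nut's compartment back to within about 1° of the gate's centre (measured); the arm let go and backed clear, and I handed the job in (no verdict was returned).

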